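Drop the sample carousel onto its drive key and set position one to the pointer

TASK

The sample carousel was put back on the autosampler carelessly and is riding up on the drive key hidden beneath it. Turn it until it drops fully home on the key, then bring its position-one tab round to point straight at the steel index pointer, and let go. The cups are full: keep the carousel level and do not lift it, and leave the vials on the deck and the rack and bottle beside the sampler where they are.

Things in the scene. Friction and masses are not known exactly. Their poses are not given: they have to be found in the camera images.
- sampler: Fixed autosampler: cream housing 370 x 400 mm, white deck 100 mm above the bench. Origin on the carousel's axis at bench level, z up; index pointer towards +y, front panel towards -x. A parked sampling arm on a column (up to 135 mm above the deck) stands in its +x -y quarter, outside the carousel, 120 mm or more from the axis.
- carousel: Grey round tray, 210 mm across, 0.55 to 0.9 kg, loose on an upright spindle. Origin on the axis at the hub's underside, z up, x towards the tab. Tray top 45 mm above the origin; 20 filled white cups (one piece with it) stand 12 mm higher on an 86 mm radius. Key slot 16 mm wide across the hub's underside, along x. Home, it turns the drive with it (0.2 N m; stays where left, no end stops).
- grip (a point): On the carousel's axis in its grip bar, 80 mm above its origin; axes as the carousel's. The bar is 60 mm long (x), 16 mm thick (y), its top 15 mm above this point, its foot 30 mm below on an 80 mm boss. Squeezed in the gripper the carousel may hang up; with the fingers slack about the bar it falls by its own weight when slot and key line up.
- tab (a point): Tip of the position-one tab, 12 mm wide and 12 mm long, that sticks out from the carousel's rim, 117 mm from the axis, level with the tray top, beside cup one. A low rib on the tray runs from the boss to it.
- pointer (a point): Point where the tab's tip belongs, 119 mm from the axis, 10 mm in front of the tip of the pointed steel bracket (14 mm wide) fixed on the deck. Axes as the sampler's.
- drive_top (a point): On the axis, on top of the drive plate, 104 mm above the bench: the carousel's origin rests here when home, 7 mm higher while riding on the key. The key is a 12 mm wide, 7 mm high bar across the axis, its direction unseen; the slot falls over it either way round, within about 4 degrees. Until then the carousel turns easily and the drive stays still.
- vial_a: Small amber glass control vial, 23 mm diameter, 48 mm tall, standing loose on the deck; origin under its centre. Leave it alone.
- vial_b: A second such vial on the deck. Leave it alone.
- tube_rack: White rack of capped blood tubes, 240 x 60 mm and 90 mm tall, loose on the bench at the sampler's +y side; origin under its centre. Leave it alone.
- wash_bottle: White squeeze bottle with a spout, 74 mm diameter, 205 mm tall, loose on the bench at the sampler's -y side; origin under its centre. Leave it alone.

How it is judged:
By the outcome, as a careful person would: the job done as asked, in the order asked, and still so for the second after the job is handed in, with the robot touching nothing.
It also fails if it takes over 61 s, if anything falls off the work surface, if the arm or the gripper's body presses on something with over 40 N, if the wrist force passes 120 N, or if a joint passes its speed limit or range.

ROBOT

A 7-joint arm with a two-finger parallel gripper is mounted at the origin on the work surface. World frame = base frame: x ahead of the robot, y to its left, z up, the work surface at z = 0. Lengths are in m, angles in rad, forces in N, time in s.
With the tool pointing down it reaches from about 0.4 to 0.75 m from the base axis. Payload 19.5 kg.
Tool frame: the origin (TCP) lies between the finger pads; the fingertips stand manip.finger_overhang ahead of it and the grasp point (between the pads) lies 8 mm behind it (manip.finger_overhang is the distance from the TCP to the fingertips, in m); z points along the fingers, y is the line along which they close (so a half turn about z gives the same grasp; the last joint's range is limited). The gripper opens to 85 mm and grips with 20 to 120 N. Pads are 22 mm wide; open, the fingers measure 114 mm over their backs; the gripper's body (76 mm by 85 mm) begins 54 mm behind the grasp point. The pads swing forward as they close: fully open they stand 13 mm farther back than shut.
Start: joints at [1.272, 0.707, -0.028, 1.485, 0.022, 0.951, -0.075], TCP at [0.146, -0.556, 0.242] pointing down, gripper open.
Joint ranges: [-2.71, 2.71], [-0.32, 2.16], [-1.57, 1.52], [0, 2.45], [-1.46, 4.6], [0, 2.02], [-2.83, 2.83]. Speed limits (rad/s): [1.89, 1.89, 2.57, 2.57, 3.01, 3.01, 3.01].

INTERFACE

Orientations are given as a rotation vector (axis times angle).
In Python, from cell import get_obs, viewer, manip gives the robot as it stands. The module is installed in compiled form; this text tells all that it offers.
- The arm moves only by the tool play_rows, never from a script. Its argument "targets" is a list of rows, each a list of 3 entries, a list of its own where there are three numbers: the turn, a rotation vector about the tool's x, y, z each as a share of 90 degrees, from -1 to 1, then the shift along the tool's x, y, z each as a share of 400 mm, from -1 to 1, then the opening, from 0 (shut) to 1 (fully open). In form: [[[ax, ay, az], [dx, dy, dz], gripper], ...]. A call has 1 to 8 rows; each row is the pose to reach, as a shift and turn from the pose commanded when the call began, along the tool's axes at that moment; what a row does not reach only later rows make up. A row lasts 1/10 s, in which the tool goes at most 50 mm and 8.59 degrees, less where a joint would pass 70% of its speed; a pose out of reach is approached as far as the arm can. A call with a number of a shift or a turn outside -1 to 1 is refused whole. A call with a gripper value outside its range is refused whole. The fingers move at their own pace and stop on an object; "squeeze" is the grip in N (left out, the last holds). Time passes only in rows, so rows that repeat a pose let the fingers close. It gives the time, the measured TCP pose, the force, the opening and the grip force at its end, in the units of the state.
- get_obs(): the state, without advancing time (a new reading comes with each control period).
- viewer.snapshot(name): name is "scene" or "top"; returns a dict with "color" (480x640x3 uint8, red, green, blue), "range_z" (480x640 float32, m along the optical axis (not along the pixel's ray), 0 where there is no reading), "fovy" (degrees; the focal length in pixels is half the picture's height over the tangent of half this angle, whatever the lens; pixels are square), "cx", "cy" (the principal point, pixels), "k1" (the pictures are not rectified: a ray, as slopes to the right and down, at radius r is drawn at 1 + k1 r^2 times it, then the intrinsics apply), "rvec" (rotation vector, rad) and "tvec" (3), from world to camera coordinates, as OpenCV has them. Camera axes: x right, y down, z forward; pixel columns grow to the right and rows downward; lengths in m; the calibration is good to about 2 mm. A picture is of the moment at which its call begins.
- manip.job_done(): hands the job in; it is judged then, once.
The state is a dict: "clock": time; "joint_positions": joint angles; "joint_vel": joint speeds; "effort": joint torques, N m; "eef_pos": TCP position; "orientation": TCP orientation; "ft_force": force on the tool from outside, world axes, zero at the start; "torque": the same for the moment, N m; "finger_gap": finger opening in m; "grip_force": force on a finger pad.
Only numpy, scipy, OpenCV 4.12 (cv2) and the standard library are available. Lean on these libraries where they do the work, as an engineer would, in place of code of your own. Each camera call takes 0.05 s, during which the arm holds its last target. There are 200 camera calls.

## Working session

There is one attempt and no reset: what is moved stays moved. The work goes in short steps, Python scripts to look and compute and a tool call to move; the robot and the scene stay as the last step left them, time stands still between calls to the robot, and variables do not carry over. Pictures are saved under pics/ and viewed, at most 10 in all, crops included, and the job is handed in when it is done.

Besides the shell and the picture viewer there is one more tool, called as name(argument=value, ...), one argument or row to a line, values as JSON. play_rows: Moves the arm, as the interface text tells. Shift numbers are shares of 400 mm and turn numbers shares of 90 degrees, none past 1 either way. Its arguments: {"type":"object","properties":{"targets":{"type":"array"},"squeeze":{"type":"number"}},"required":["targets"]}

```bash
mkdir -p pics
cat > h.py <<'E'
import numpy as np, cv2
from cell import get_obs, viewer, manip
def snap(n):
    s=viewer.snapshot(n); np.savez('%s.npz'%n,**s); return s
def load(n): return dict(np.load('%s.npz'%n))
def K(s):
    f=240/np.tan(np.radians(float(s['fovy']))/2)
    return np.array([[f,0,s['cx']],[0,f,s['cy']],[0,0,1.]])
def world(s,uv,d=None,z=None):
    uv=np.array(uv,float).reshape(-1,2)
    n=cv2.undistortPoints(uv[:,None],K(s),np.array([float(s['k1']),0,0,0]))[:,0]
    # model: drawn = (1+k1 r^2)*ray
    R=cv2.Rodrigues(s['rvec'])[0]; C=-R.T@s['tvec'].ravel()
    ray=np.c_[n,np.ones(len(n))]
    rw=ray@R
    if z is not None: t=(z-C[2])/rw[:,2]
    else: t=np.array([s['range_z'][int(round(v)),int(round(u))] for u,v in uv])
    return C+rw*t[:,None]
def proj(s,P):
    return cv2.projectPoints(np.array(P,float).reshape(-1,1,3),s['rvec'],s['tvec'],K(s),np.array([float(s['k1']),0,0,0]))[0][:,0]
E
python3 - <<'E'
from h import *
for n in('scene','top'):
    s=snap(n); cv2.imwrite('pics/%s0.png'%n,s['color'][...,::-1]); R=cv2.Rodrigues(s['rvec'])[0]
    print(n,s['fovy'],s['k1'],-R.T@s['tvec'].ravel())
print(get_obs(),manip.finger_overhang)
E
```

```text
scene 44.985790353136004 -0.08616202680395041 [1.14844813 0.4121229  0.98243085]
top 48.18813697260738 -0.03414314799505209 [0.48458577 0.02247021 1.17683612]
{'clock': 0.1, 'joint_positions': array([ 1.27229591,  0.70702617, -0.02760599,  1.48490441,  0.02198718,
        0.95090649, -0.07548037]), 'joint_vel': array([ 5.65096267e-04,  3.83631168e-05, -7.69568486e-04, -2.61670418e-03,
        1.17684628e-04,  9.88377964e-04,  4.14462086e-04]), 'effort': array([ 3.78062949e-03, -8.84282470e+01,  1.23736046e+00, -2.36452907e+01,
        1.69713685e-02,  4.93538988e-03, -3.25950987e-05]), 'eef_pos': array([ 0.14598968, -0.55594491,  0.24189395]), 'orientation': array([-3.11480705e+00, -4.02157870e-01,  2.26851085e-04]), 'ft_force': array([-0.48980117,  0.03645047, -0.22377532]), 'torque': array([0.04584244, 0.03249794, 0.00556479]), 'grip_force': 0.0, 'finger_gap': 0.08543506215383267} 0.011
```

View pics/top0.png

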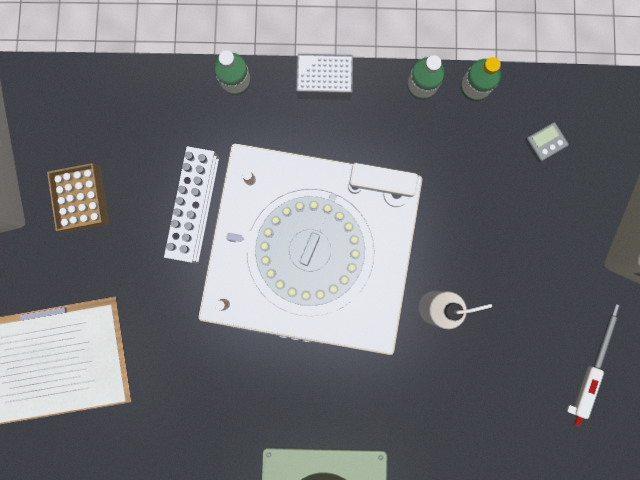

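View pics/scene0.png

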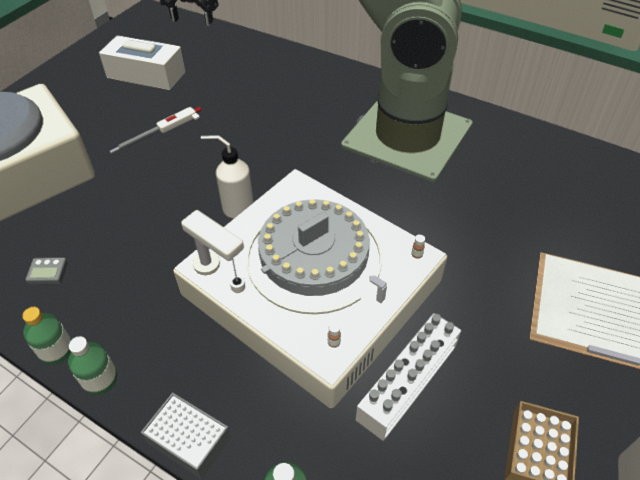

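The top view shows the carousel centre near (310,249), tab near (331,196), pointer near (235,237), vials at (249,178) and (222,304). Enlarging for precision.

Run:
```python
from h import *
s=load('top'); c=s['color'][165:325,205:405,::-1]
cv2.imwrite('pics/top1.png',cv2.resize(c,None,fx=3.75,fy=3.75,interpolation=cv2.INTER_CUBIC))
s=load('scene'); c=s['color'][180:310,235:400,::-1]
cv2.imwrite('pics/sc1.png',cv2.resize(c,None,fx=4.5,fy=4.5,interpolation=cv2.INTER_CUBIC))
```

```text
(no output)
```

View pics/top1.png

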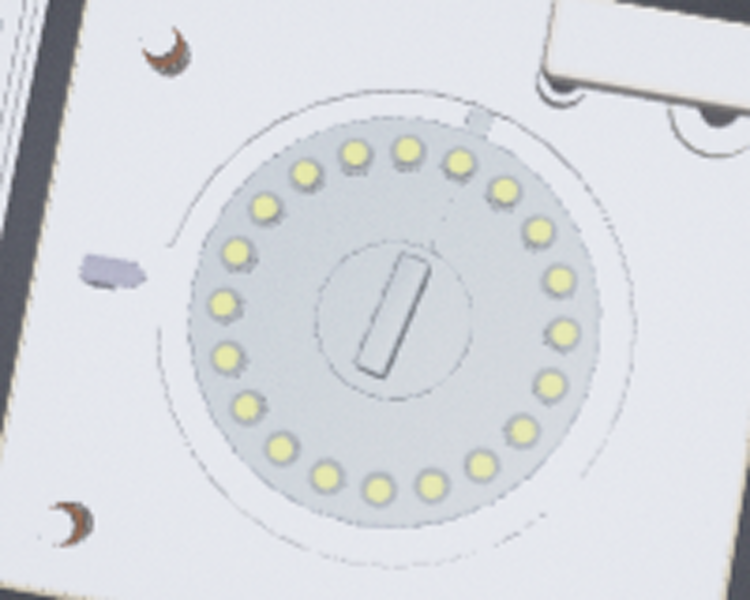

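View pics/sc1.png

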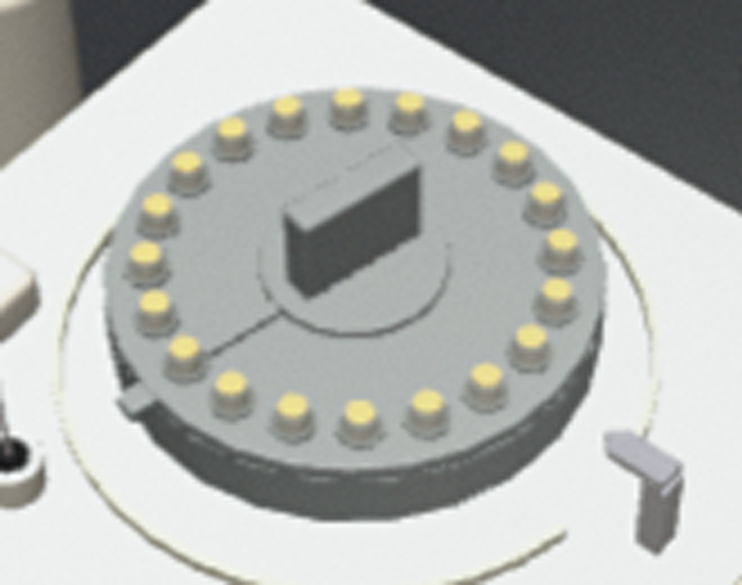

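Enlarged: tab tip centre at about (482,108), bar ends (416,258)/(371,369), pointer tip (146,274) in the top crop. The vials sit at (167,50) and (70,523).

```bash
cat >> h.py <<'E'
def cups(s,z):
    c=s['color'].astype(int); m=((c[...,0]-c[...,2]>40)&(c[...,1]-c[...,2]>30)).astype(np.uint8)
    n,l,st,ce=cv2.connectedComponentsWithStats(m)
    P=world(s,ce[1:],z=z); k=(st[1:,4]>8)&(np.hypot(P[:,0]-.5,P[:,1]-.05)<.16); P=P[k]
    A=np.c_[2*P[:,:2],np.ones(len(P))]; q=np.linalg.lstsq(A,(P[:,:2]**2).sum(1),rcond=None)[0]
    ctr=q[:2]; r=np.sqrt(q[2]+ctr@ctr); a=np.degrees(np.arctan2(*(P[:,:2]-ctr).T[::-1]))
    return ctr,r,np.sort(a),P
E
python3 - <<'E'
from h import *
s=load('top'); f=lambda p:(205+(p[0]+.5)/3.75-.5,165+(p[1]+.5)/3.75-.5)
c,r,a,P=cups(s,.168); print('top',c,r,len(a),np.degrees(np.angle(np.exp(1j*np.radians(a*20)).mean()))/20,a.round(1))
t=load('scene'); print('scene',*cups(t,.168)[:3])
for n,p,z in[('tab',(482,108),.156),('tabL',(473,104),.156),('tabR',(491,111),.156),('bar1',(416,258),.206),('bar2',(371,369),.206),('ptr',(146,274),.149),('ptrback',(82,270),.149),('va',(167,50),.148),('vb',(70,523),.148)]:
    w=world(s,f(p),z=z)[0]; print(n,w.round(4),'depthz',world(s,f(p))[0].round(4),np.degrees(np.arctan2(w[1]-c[1],w[0]-c[0])).round(2),np.hypot(*(w[:2]-c)).round(4))
co=world(s,[(232,145),(421,178),(393,353),(200,320)],z=.1);print(co.round(3),co.mean(0))
for i in range(4):
    d=co[(i+1)%4]-co[i]; print(np.degrees(np.arctan2(d[1],d[0])),np.hypot(*d[:2]))
E
```

```text
top [0.54590022 0.03950583] 0.08599408450090622 20 -3.460666083842861 [-165.5 -147.6 -129.5 -111.4  -93.5  -75.2  -57.6  -39.3  -21.4   -3.5
   14.6   32.6   50.7   68.5   86.6  104.6  122.2  140.4  158.5  176.6]
scene [0.54795644 0.03984522] 0.08604482316067497 [-165.643033   -147.15067195 -129.5223169  -111.55043501  -93.68051282
  -75.56093688  -57.44753795  -39.34129853  -21.22591153   -3.49807427
   14.72079398   32.48434084   50.6967643    68.39290618   86.75242091
  104.6476664   122.55108747  140.41205589  158.72334847  176.37427351]
tab [ 0.6557 -0.003   0.156 ] depthz [ 0.6644 -0.0043  0.1044] -21.15 0.1178
tabL [0.6577 0.0017 0.156 ] depthz [0.6659 0.0007 0.1076] -18.7 0.118
tabR [ 0.6543 -0.0076  0.156 ] depthz [ 0.6621 -0.009   0.1093] -23.5 0.1182
bar1 [0.5732 0.0286 0.206 ] depthz [0.5775 0.0288 0.159 ] -21.88 0.0294
bar2 [0.5189 0.0489 0.206 ] depthz [0.5188 0.0488 0.208 ] 160.85 0.0286
ptr [0.5667 0.1671 0.149 ] depthz [0.5705 0.1739 0.1007] 80.75 0.1293
ptrback [0.5679 0.2001 0.149 ] depthz [0.5721 0.2091 0.0971] 82.2 0.1621
va [0.6834 0.1606 0.148 ] depthz [0.683  0.1603 0.1503] 41.37 0.1833
vb [0.4387 0.2015 0.148 ] depthz [0.4388 0.2012 0.1497] 123.49 0.1943
[[ 0.76   0.205  0.1  ]
 [ 0.701 -0.182  0.1  ]
 [ 0.349 -0.13   0.1  ]
 [ 0.404  0.255  0.1  ]] [0.55349963 0.03680651 0.1       ]
-98.62434903949672 0.3914692447882793
171.62954584664496 0.3566394967883911
81.85784504896847 0.38959347378315445
-8.071977232934247 0.3599314527641185
```

play_rows(
  targets=[
    [[0, 0, 0], [0, 0, -0.125], 1],
    [[0, 0, 0], [0, 0, -0.25], 1],
    [[0, 0, 0.2], [0.3, -0.26, -0.35], 1],
    [[0, 0, 0.4], [0.67, -0.59, -0.35], 1],
    [[0, 0, 0.4], [0.67, -0.59, -0.35], 1],
    [[0, 0, 0.4], [0.67, -0.59, -0.35], 1],
    [[0, 0, 0.4], [0.67, -0.59, -0.35], 1],
    [[0, 0, 0.4], [0.67, -0.59, -0.35], 1],
  ],
)

```text
clock: 0.9
eef_pos: [0.3098, -0.3121, 0.3765]
orientation: [-3.087, 0.583, 0.0]
ft_force: [1.3, -0.6, 0.2]
finger_gap: 0.0858
grip_force: 0.0
```

```bash
cat >> h.py <<'E'
from scipy.spatial.transform import Rotation as Ro
def goto(p,yaw_y):
    o=get_obs(); R=Ro.from_rotvec(o['orientation']); d=R.inv().apply(np.array(p)-o['eef_pos'])
    a=np.radians(yaw_y); y=np.array([np.cos(a),np.sin(a),0]); z=np.array([0,0,-1.]); T=Ro.from_matrix(np.c_[np.cross(y,z),y,z])
    print('clk',o['clock'],'p',o['eef_pos'].round(4),'ygap',np.degrees(np.arctan2(*R.as_matrix()[[1,0],1])).round(2),'q',o['joint_positions'].round(2),'F',o['ft_force'].round(2),'T',o['torque'].round(3),'gap',o['finger_gap'],o['grip_force'])
    print('shift',(d/.4).round(4),'turn',((R.inv()*T).as_rotvec()/(np.pi/2)).round(4))
E
python3 -c "
from h import *
goto([.547,.0397,.36],-111.4)"
```

```text
clk 0.9 p [ 0.3098 -0.3121  0.3765] ygap -111.41 q [ 0.63  0.35  0.14  1.68 -0.05  1.11 -1.17] F [ 1.29 -0.58  0.22] T [ 0.009 -0.09   0.01 ] gap 0.08578694186964668 0.0
shift [ 0.2311 -1.0353  0.0414] turn [-0.0001  0.0001 -0.0001]
```

play_rows(
  targets=[
    [[0, 0, 0], [0.21, -0.98, 0.03], 1],
    [[0, 0, 0], [0.21, -0.98, 0.03], 1],
    [[0, 0, 0], [0.21, -0.98, 0.03], 1],
    [[0, 0, 0], [0.21, -0.98, 0.03], 1],
    [[0, 0, 0], [0.21, -0.98, 0.03], 1],
    [[0, 0, 0], [0.21, -0.98, 0.03], 1],
    [[0, 0, 0], [0.21, -0.98, 0.03], 1],
    [[0, 0, 0], [0.21, -0.98, 0.03], 1],
  ],
)

```text
clock: 1.7
eef_pos: [0.5298, 0.0219, 0.3643]
orientation: [3.088, -0.58, -0.0]
ft_force: [0.1, -1.5, 0.7]
finger_gap: 0.0854
grip_force: 0.0
```

```bash
python3 -c "
from h import *
goto([.547,.0397,.25],-111.4)"
```

```text
clk 1.7 p [0.5298 0.0219 0.3643] ygap -111.28 q [-0.13  0.52  0.06  1.42 -0.03  1.21 -2.01] F [ 0.13 -1.52  0.7 ] T [-0.072 -0.016 -0.014] gap 0.08535330324386475 0.0
shift [ 0.024  -0.0572  0.2859] turn [0.     0.0002 0.0013]
```

play_rows(
  targets=[
    [[0, 0, 0], [0, 0, 0.12], 0.5],
    [[0, 0, 0], [0, 0, 0.24], 0.5],
    [[0, 0, 0], [0, 0, 0.26], 0.5],
    [[0, 0, 0], [0, 0, 0.26], 0.5],
    [[0, 0, 0], [0, 0, 0.26], 0.5],
  ],
)

```text
clock: 2.2
eef_pos: [0.5298, 0.0196, 0.2625]
orientation: [-3.087, 0.581, -0.004]
ft_force: [0.0, 0.2, -0.7]
finger_gap: 0.0427
grip_force: 0.0
```

```bash
python3 -c "
from h import *
goto([.547,.0397,.182],-111.4)
s=snap('scene');c=s['color'][130:330,200:450,::-1]; cv2.imwrite('pics/sc2.png',cv2.resize(c,None,fx=3,fy=3,interpolation=cv2.INTER_CUBIC))"
```

```text
clk 2.2 p [0.5298 0.0196 0.2625] ygap -111.32 q [-0.12  0.61  0.05  1.62 -0.03  0.9  -2.01] F [ 0.04  0.16 -0.71] T [-0.011  0.013  0.024] gap 0.04274957292365324 0.0
shift [ 0.0213 -0.0621  0.2013] turn [-0.0007 -0.0013  0.0009]
```

View pics/sc2.png

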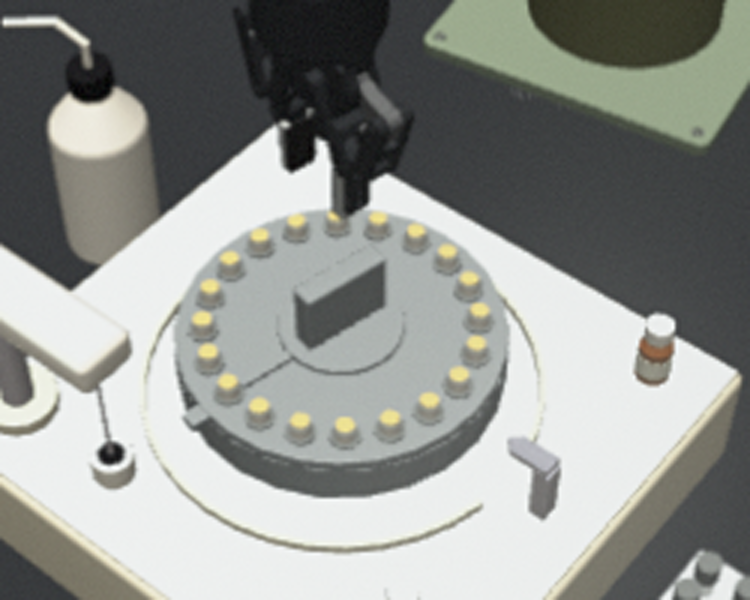

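The fingers (about (300,150) and (350,190)) straddle the bar direction correctly and still stand short of the axis; I'll centre, then descend.

play_rows(
  targets=[
    [[0, 0, 0], [0.0213, -0.062, 0], 0.5],
    [[0, 0, 0], [0.0213, -0.062, 0], 0.5],
    [[0, 0, 0], [0.0213, -0.062, 0], 0.5],
    [[0, 0, 0], [0.0213, -0.062, 0.06], 0.5],
    [[0, 0, 0], [0.0213, -0.062, 0.06], 0.5],
    [[0, 0, 0], [0.0213, -0.062, 0.06], 0.5],
  ],
)

```text
clock: 2.85
eef_pos: [0.546, 0.0394, 0.2374]
orientation: [3.087, -0.581, 0.0]
ft_force: [0.4, -0.6, 0.5]
finger_gap: 0.0428
grip_force: 0.0
```

```bash
python3 -c "
from h import *
goto([.547,.0397,.182],-111.4)"
```

```text
clk 2.85 p [0.546  0.0394 0.2374] ygap -111.32 q [-0.16  0.67  0.05  1.6  -0.04  0.87 -2.04] F [ 0.36 -0.6   0.54] T [ 0.011 -0.011 -0.044] gap 0.04277731222277238 0.0
shift [ 0.002  -0.0015  0.1385] turn [-0.     -0.0001  0.0009]
```

play_rows(
  targets=[
    [[0, 0, 0], [0.002, -0.0015, 0.05], 0.5],
    [[0, 0, 0], [0.002, -0.0015, 0.1], 0.5],
    [[0, 0, 0], [0.002, -0.0015, 0.1385], 0.5],
    [[0, 0, 0], [0.002, -0.0015, 0.1385], 0.24],
    [[0, 0, 0], [0.002, -0.0015, 0.1385], 0.24],
    [[0, 0, 0], [0.002, -0.0015, 0.1385], 0.24],
    [[0, 0, 0], [0.002, -0.0015, 0.1385], 0.24],
  ],
  squeeze=20,
)

```text
clock: 3.55
eef_pos: [0.5473, 0.0401, 0.182]
orientation: [-3.087, 0.58, -0.002]
ft_force: [0.2, 1.0, 0.2]
finger_gap: 0.0206
grip_force: 0.0
```

```bash
cat >> h.py <<'E'
def look(zs=(.168,.161)):
    for n in('top','scene'):
        s=snap(n)
        for z in zs:
            try: c,r,a,P=cups(s,z)
            except Exception as e: print(e); continue
            ph=np.degrees(np.angle(np.exp(1j*np.radians(a*20)).mean()))/20
            print(n,z,len(a),c.round(4),r.round(5),'phase18 %.2f'%ph)
E
python3 -c "
from h import *
goto([.547,.0397,.182],-111.4); look()"
```

```text
clk 3.55 p [0.5473 0.0401 0.182 ] ygap -111.29 q [-0.15  0.75  0.04  1.66 -0.04  0.73 -2.03] F [0.21 1.03 0.23] T [-0.009 -0.037  0.023] gap 0.020642571760738096 0.0
shift [-0.0004  0.0013  0.0001] turn [-0.0004 -0.0007  0.0012]
top 0.168 2 [0.5397 0.1072] 0.15358 phase18 -3.48
top 0.161 2 [0.5401 0.1076] 0.15444 phase18 -3.48
scene 0.168 17 [0.5478 0.0398] 0.08611 phase18 -3.43
scene 0.161 17 [0.5427 0.0366] 0.08685 phase18 -3.43
```

play_rows(
  targets=[
    [[0, 0, -0.033], [0, 0, 0], 0.24],
    [[0, 0, -0.066], [0, 0, 0], 0.24],
    [[0, 0, -0.1], [0, 0, 0], 0.24],
    [[0, 0, -0.133], [0, 0, 0], 0.24],
    [[0, 0, -0.166], [0, 0, 0], 0.24],
    [[0, 0, -0.2], [0, 0, 0], 0.24],
    [[0, 0, -0.233], [0, 0, 0], 0.24],
    [[0, 0, -0.266], [0, 0, 0], 0.24],
  ],
)

```text
clock: 4.45
eef_pos: [0.5471, 0.0401, 0.1813]
orientation: [-3.141, -0.076, -0.0]
ft_force: [-0.4, -0.0, -0.9]
finger_gap: 0.0201
grip_force: 2.5
```

```bash
python3 -c "
from h import *
goto([.547,.0397,.182],-87.4); look()"
```

```text
clk 4.45 p [0.5471 0.0401 0.1813] ygap -87.23 q [-0.09  0.75 -0.08  1.66  0.09  0.74 -1.73] F [-0.41 -0.03 -0.9 ] T [-0.026 -0.016 -0.091] gap 0.0200971109777313 2.5465837167575955
shift [-0.0002  0.001  -0.0016] turn [-0.     -0.0002  0.0019]
top 0.168 2 [0.4977 0.2276] 0.28124 phase18 -2.46
top 0.161 2 [0.4981 0.228 ] 0.28213 phase18 -2.46
scene 0.168 15 [0.5479 0.0397] 0.08604 phase18 -7.59
scene 0.161 15 [0.5427 0.0365] 0.08678 phase18 -7.59
```

play_rows(
  targets=[
    [[0, 0, -0.033], [0, 0, 0], 0.24],
    [[0, 0, -0.066], [0, 0, 0], 0.24],
    [[0, 0, -0.1], [0, 0, 0], 0.24],
    [[0, 0, -0.133], [0, 0, 0], 0.24],
    [[0, 0, -0.166], [0, 0, 0], 0.24],
    [[0, 0, -0.2], [0, 0, 0], 0.24],
    [[0, 0, -0.233], [0, 0, 0], 0.24],
    [[0, 0, -0.266], [0, 0, 0], 0.24],
  ],
)

```text
clock: 5.35
eef_pos: [0.5471, 0.0401, 0.1813]
orientation: [3.057, 0.723, 0.0]
ft_force: [0.5, -0.8, 0.0]
finger_gap: 0.0203
grip_force: 2.7
```

```bash
python3 -c "
from h import *
goto([.547,.0397,.182],-63.4); look()"
```

```text
clk 5.35 p [0.5471 0.0401 0.1813] ygap -63.4 q [-0.02  0.75 -0.21  1.66  0.21  0.75 -1.43] F [ 0.46 -0.79  0.02] T [-0.013  0.018 -0.112] gap 0.020254256599989494 2.6521558058448136
shift [-0.0006  0.0008 -0.0018] turn [ 0.0001 -0.0001  0.    ]
top 0.168 1 [0.1397 0.0333] 0.39302 phase18 -4.58
top 0.161 1 [0.1399 0.0336] 0.39323 phase18 -4.51
scene 0.168 15 [0.5477 0.0396] 0.08616 phase18 -1.65
scene 0.161 15 [0.5426 0.0364] 0.0869 phase18 -1.65
```

play_rows(
  targets=[
    [[0, 0, -0.033], [0, 0, 0], 0.24],
    [[0, 0, -0.066], [0, 0, 0], 0.24],
    [[0, 0, -0.1], [0, 0, 0], 0.24],
    [[0, 0, -0.133], [0, 0, 0], 0.24],
    [[0, 0, -0.166], [0, 0, 0], 0.24],
    [[0, 0, -0.2], [0, 0, 0], 0.24],
    [[0, 0, -0.233], [0, 0, 0], 0.24],
    [[0, 0, -0.266], [0, 0, 0], 0.24],
  ],
)

```text
clock: 6.25
eef_pos: [0.547, 0.0401, 0.1812]
orientation: [-2.842, -1.34, 0.0]
ft_force: [-0.7, -0.7, 1.3]
finger_gap: 0.0203
grip_force: 2.6
```

```bash
python3 -c "
from h import *
goto([.547,.0397,.182],-39.4); look()"
```

```text
clk 6.25 p [0.547  0.0401 0.1812] ygap -39.52 q [ 0.04  0.76 -0.33  1.66  0.32  0.78 -1.13] F [-0.72 -0.73  1.34] T [ 0.004  0.053 -0.089] gap 0.020348280045072803 2.5948295393027365
shift [-0.0008  0.0006 -0.0021] turn [-0.     -0.     -0.0014]
top 0.168 2 [0.4128 0.284 ] 0.19307 phase18 -8.08
top 0.161 2 [0.4132 0.2842] 0.19253 phase18 -8.08
scene 0.168 16 [0.548  0.0401] 0.08599 phase18 4.19
scene 0.161 16 [0.5428 0.0369] 0.08673 phase18 4.19
```

Yaw now 40°, still riding.

play_rows(
  targets=[
    [[0, 0, -0.033], [0, 0, 0], 0.24],
    [[0, 0, -0.066], [0, 0, 0], 0.24],
    [[0, 0, -0.1], [0, 0, 0], 0.24],
    [[0, 0, -0.133], [0, 0, 0], 0.24],
    [[0, 0, -0.166], [0, 0, 0], 0.24],
    [[0, 0, -0.2], [0, 0, 0], 0.24],
    [[0, 0, -0.233], [0, 0, 0], 0.24],
    [[0, 0, -0.266], [0, 0, 0], 0.24],
  ],
)

```text
clock: 7.15
eef_pos: [0.547, 0.0401, 0.1811]
orientation: [-2.503, -1.899, 0.0]
ft_force: [-0.6, -0.3, -0.5]
finger_gap: 0.0206
grip_force: 2.3
```

```bash
python3 -c "
from h import *
goto([.547,.0397,.182],-15.4); look()"
```

```text
clk 7.15 p [0.547  0.0401 0.1811] ygap -15.62 q [ 0.1   0.78 -0.45  1.66  0.44  0.81 -0.81] F [-0.57 -0.25 -0.46] T [ 0.001 -0.006 -0.063] gap 0.02058435973810279 2.3416485940106213
shift [-0.001   0.0004 -0.0022] turn [-0.0001  0.     -0.0024]
top 0.168 3 [0.5509 0.0334] 0.09402 phase18 -8.02
top 0.161 3 [0.5513 0.0334] 0.09467 phase18 -8.02
scene 0.168 17 [0.5477 0.0399] 0.08616 phase18 -7.98
scene 0.161 17 [0.5425 0.0367] 0.0869 phase18 -7.98
```

play_rows(
  targets=[
    [[0, 0, -0.033], [0, 0, 0], 0.24],
    [[0, 0, -0.066], [0, 0, 0], 0.24],
    [[0, 0, -0.1], [0, 0, 0], 0.24],
    [[0, 0, -0.133], [0, 0, 0], 0.24],
    [[0, 0, -0.166], [0, 0, 0], 0.24],
    [[0, 0, -0.2], [0, 0, 0], 0.24],
    [[0, 0, -0.233], [0, 0, 0], 0.24],
    [[0, 0, -0.266], [0, 0, 0], 0.24],
  ],
)

```text
clock: 8.05
eef_pos: [0.547, 0.0401, 0.1811]
orientation: [2.055, 2.376, -0.0]
ft_force: [-0.4, -0.5, -0.3]
finger_gap: 0.0203
grip_force: 0.0
```

```bash
python3 -c "
from h import *
goto([.547,.0397,.182],8.6); look()"
```

```text
clk 8.05 p [0.547  0.0401 0.1811] ygap 8.3 q [ 0.16  0.8  -0.57  1.65  0.54  0.86 -0.49] F [-0.37 -0.51 -0.31] T [-0.039  0.011  0.009] gap 0.0202933571685548 0.002341183139833447
shift [-0.001  -0.0003 -0.0023] turn [-0.      0.     -0.0033]
top 0.168 3 [0.5469 0.0357] 0.08843 phase18 -2.04
top 0.161 3 [0.5473 0.0358] 0.08904 phase18 -2.04
scene 0.168 18 [0.553  0.0425] 0.08534 phase18 -0.17
scene 0.161 18 [0.5479 0.0393] 0.08608 phase18 -0.17
```

Run:
```python
from h import *
s=load('top'); im=cv2.imread('pics/top0.png'); g=cv2.GaussianBlur(im,(3,3),0).min(2)
def side(p,q,inn):
    # subpixel threshold crossing along normals
    p,q=np.array(p,float),np.array(q,float); d=(q-p)/np.linalg.norm(q-p); n=np.array([-d[1],d[0]]); 
    if n@(np.array(inn)-p)<0:n=-n
    out=[]
    for t in np.linspace(.08,.92,80):
        b=p+(q-p)*t; ks=np.arange(-8,8.01,.25); pts=(b+ks[:,None]*n).astype(np.float32)
        v=cv2.remap(g,pts[:,:1],pts[:,1:],cv2.INTER_LINEAR).ravel().astype(int)
        i=np.where((v[:-1]<140)&(v[1:]>=140))[0]
        if len(i): out.append(pts[i[0]])
    w=world(s,np.array(out),z=.1)[:,:2]
    for _ in range(3):
        vx,vy,x0,y0=cv2.fitLine(w.astype(np.float32),cv2.DIST_HUBER,0,.001,.001).ravel()
        r=np.abs((w-[x0,y0])@[-vy,vx]); w=w[r<max(.0015,2*np.median(r))]
    print(len(w),np.degrees(np.arctan2(vy,vx)),np.median(r))
    return (vx,vy,x0,y0)
C=[(232,145),(421,178),(393,353),(200,320)]
for i in range(4): side(C[i],C[(i+1)%4],(310,249))
t=snap('scene'); c=t['color'][180:310,235:400,::-1]
cv2.imwrite('pics/sc3.png',cv2.resize(c,None,fx=4.8,fy=4.5,interpolation=cv2.INTER_CUBIC))
```

```text
71 82.11267 0.0004803105351935766
80 -8.6322565 0.00010672860295908267
70 81.46362 0.00017682642415540973
80 -8.571137 0.00015113190846769768
```

View pics/sc3.png

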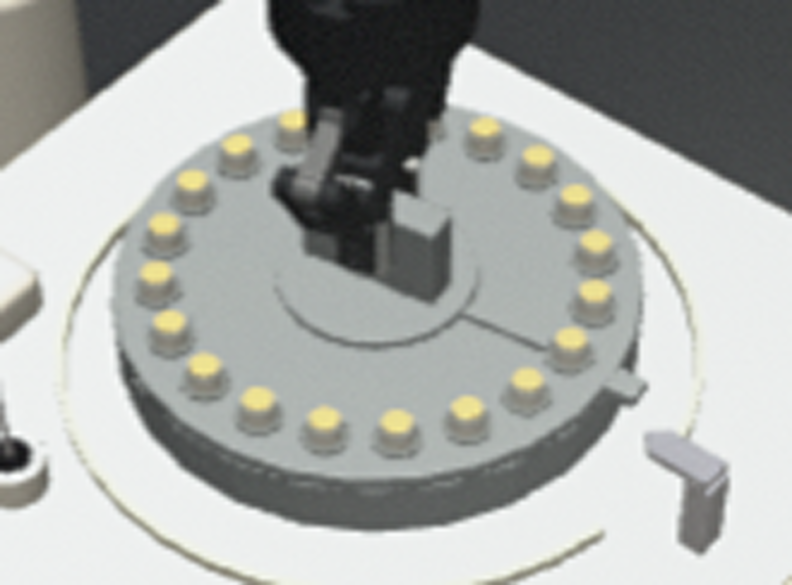

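The carousel has dropped home (cup height 7 mm lower), with the tab at (628,387) just past the pointer tip (650,440). Next: realign the fingers with the bar and grip lightly.

play_rows(
  targets=[
    [[0, 0, 0.03], [0, 0, 0], 0.24],
    [[0, 0, 0.06], [0, 0, 0], 0.24],
    [[0, 0, 0.094], [0, 0, 0], 0.24],
    [[0, 0, 0.094], [0, 0, 0], 0.24],
    [[0, 0, 0.094], [0, 0, 0], 0.18],
    [[0, 0, 0.094], [0, 0, 0], 0.18],
    [[0, 0, 0.094], [0, 0, 0], 0.18],
    [[0, 0, 0.094], [0, 0, 0], 0.18],
  ],
  squeeze=20,
)

```text
clock: 9.0
eef_pos: [0.5471, 0.0402, 0.1812]
orientation: [-2.222, -2.221, -0.001]
ft_force: [2.4, 0.8, 2.3]
finger_gap: 0.0158
grip_force: 17.3
```

```bash
python3 -c "
from h import *
goto([.547,.0397,.182],-8.57); look()"
```

```text
clk 9.0 p [0.5471 0.0402 0.1812] ygap -0.04 q [ 0.14  0.79 -0.53  1.65  0.5   0.84 -0.6 ] F [2.36 0.83 2.34] T [ 0.142 -0.279 -0.032] gap 0.015848363299098608 17.3154616355896
shift [-0.0013 -0.0003 -0.0021] turn [ 0.0002 -0.0002  0.0947]
top 0.168 3 [0.5459 0.0398] 0.08514 phase18 0.53
top 0.161 3 [0.5463 0.0399] 0.08573 phase18 0.53
scene 0.168 18 [0.5529 0.0425] 0.08534 phase18 0.02
scene 0.161 18 [0.5477 0.0393] 0.08608 phase18 0.02
```

play_rows(
  targets=[
    [[0, 0, 0.025], [0, 0, 0], 0.18],
    [[0, 0, 0.05], [0, 0, 0], 0.18],
    [[0, 0, 0.075], [0, 0, 0], 0.18],
    [[0, 0, 0.096], [0, 0, 0], 0.18],
    [[0, 0, 0.096], [0, 0, 0], 0.18],
    [[0, 0, 0.096], [0, 0, 0], 0.18],
  ],
)

```text
clock: 9.7
eef_pos: [0.547, 0.0401, 0.1811]
orientation: [2.383, 2.048, 0.0]
ft_force: [1.2, -0.4, 3.1]
finger_gap: 0.0157
grip_force: 17.6
```

```bash
python3 -c "
from h import *
goto([.547,.0397,.182],-8.57); look()
s=load('scene');c=s['color'][230:330,310:435,::-1];cv2.imwrite('pics/sc4.png',cv2.resize(c,None,fx=6,fy=6,interpolation=cv2.INTER_CUBIC))"
```

```text
clk 9.7 p [0.547  0.0401 0.1811] ygap -8.65 q [ 0.12  0.78 -0.49  1.65  0.47  0.82 -0.72] F [ 1.19 -0.4   3.1 ] T [ 0.053 -0.21   0.   ] gap 0.015681978256079216 17.56010591983795
shift [-0.0011  0.     -0.0021] turn [ 0.0001 -0.0001 -0.0009]
top 0.168 3 [0.5508 0.0329] 0.09341 phase18 -7.24
top 0.161 3 [0.5513 0.0329] 0.09406 phase18 -7.24
scene 0.168 17 [0.5527 0.0423] 0.08539 phase18 -8.62
scene 0.161 17 [0.5476 0.0391] 0.08612 phase18 -8.62
```

View pics/sc4.png

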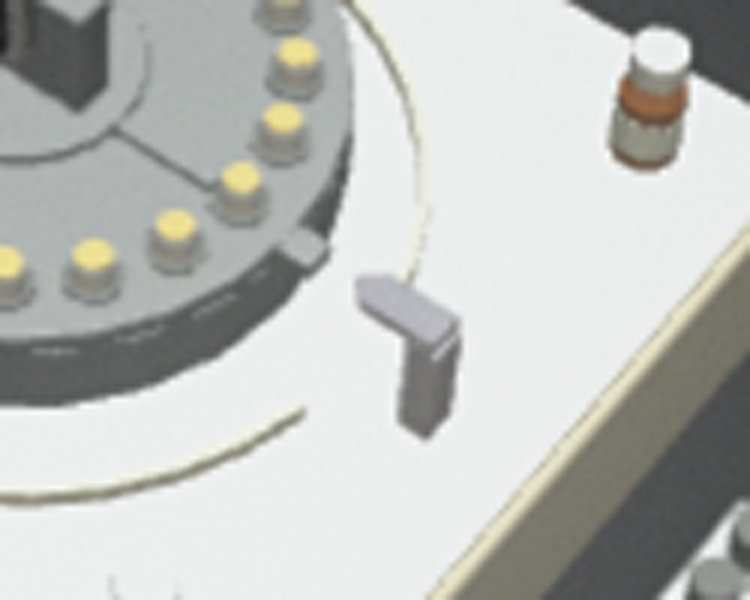

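Tab (305,248) lines up with the pointer tip (358,285). Releasing and withdrawing straight up.

play_rows(
  targets=[
    [[0, 0, 0], [0, 0, 0], 0.3],
    [[0, 0, 0], [0, 0, 0], 0.5],
    [[0, 0, 0], [0, 0, 0], 0.5],
    [[0, 0, 0], [0, 0, -0.06], 0.5],
    [[0, 0, 0], [0, 0, -0.18], 0.5],
    [[0, 0, 0], [0, 0, -0.3], 0.5],
    [[0, 0, 0], [0, 0, -0.4], 0.5],
    [[0, 0, 0], [0, 0, -0.4], 0.5],
  ],
)

```text
clock: 10.6
eef_pos: [0.5479, 0.0407, 0.3456]
orientation: [2.381, 2.045, 0.009]
ft_force: [0.3, -0.1, -1.4]
finger_gap: 0.0426
grip_force: 0.0
```

play_rows(
  targets=[
    [[0, 0, 0], [0, -0.1, 0], 0.5],
    [[0, 0, 0], [0, -0.22, 0], 0.5],
    [[0, 0, 0], [0, -0.34, 0], 0.5],
    [[0, 0, 0], [0, -0.42, 0], 0.5],
    [[0, 0, 0], [0, -0.42, 0], 0.5],
    [[0, 0, 0], [0, -0.42, 0], 0.5],
    [[0, 0, 0], [0, -0.42, 0], 0.5],
  ],
)

```text
clock: 11.3
eef_pos: [0.3816, 0.0654, 0.3409]
orientation: [-2.383, -2.046, -0.0]
ft_force: [0.3, 1.2, -0.6]
finger_gap: 0.0427
grip_force: 0.0
```

```bash
python3 -c "
from h import *
goto([.547,.0397,.182],-8.57); look()
s=load('scene'); cv2.imwrite('pics/sc5.png',s['color'][...,::-1])"
```

```text
clk 11.3 p [0.3816 0.0654 0.3409] ygap -8.71 q [ 0.19  0.34 -0.64  1.9   0.24  0.98 -0.71] F [ 0.25  1.15 -0.64] T [-0.016 -0.03   0.044] gap 0.04270281817492486 0.0
shift [-0.001   0.4186  0.3972] turn [-0.0001 -0.0002 -0.0016]
top 0.168 20 [0.5452 0.0388] 0.08543 phase18 -8.64
top 0.161 20 [0.5456 0.039 ] 0.08602 phase18 -8.64
scene 0.168 20 [0.5527 0.0424] 0.08533 phase18 -8.61
scene 0.161 20 [0.5476 0.0392] 0.08606 phase18 -8.61
```

View pics/sc5.png

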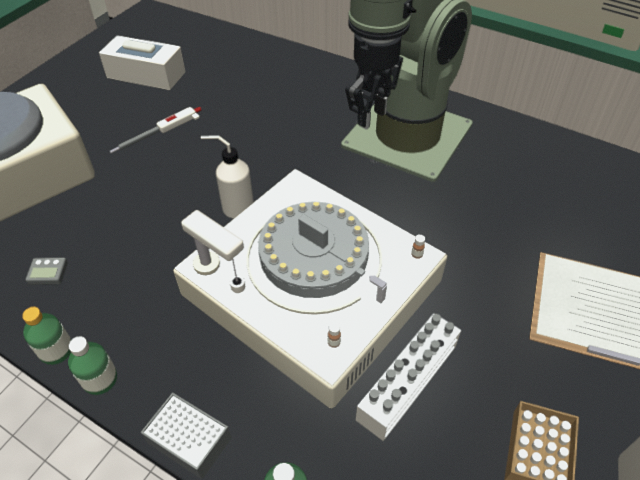

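Clear: the carousel is home, the tab at (362,271) points at the pointer, the vials, rack and bottle have not moved, and the arm is clear.

```bash
python3 -c "
from h import *
print(manip.job_done())"
```

```text
the job is handed in; nothing more can be done
None
```

The carousel is fully home on the key with its tab within about 0.1° of the index pointer by camera measurement. It was released at 11.3 s, nothing else was moved, and the job is handed in.

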